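# Take the battery pack out of the charging dock

## Robot

A 6-joint arm with a two-finger parallel gripper is mounted at the origin on a cart in front of the work surface, level with it; the furniture and walls round the work are solid. World frame = base frame: x ahead of the robot, y to its left, z up, the work surface at z = 0. Lengths are in m, angles in degrees, forces in N, time in s.
With the tool pointing down it reaches from about 0.375 to 0.9 m from the base axis. Payload 3.1 kg.
Tool frame: the origin (TCP) lies at the very end of the fingers, on their centre line; the grasp point (between the pads) lies 19 mm behind it (grasp_offset is the distance from the TCP to the grasp point, in m); z points along the fingers, y is the direction in which the jaws open and shut (so a half turn about z gives the same grasp; the last joint's range is limited). The gripper opens to 87 mm and grips with 3 to 60 N. Pads are 19 mm wide; open, the fingers measure 117 mm over their backs; the gripper's body (75 mm by 190 mm) begins 51 mm behind the grasp point.
Start: joints at [62.825, 30.224, 82.088, -0, 67.689, -10.227], TCP at [0.182, 0.598, 0.223] pointing down, gripper open.
Joint ranges: [-176.69, 176.69], [-43.24, 126.21], [12.49, 139.97], [-82, 262], [0, 151.66], [-163.58, 163.58]. Speed limits (degrees/s): [159.86, 159.86, 180, 180, 180, 180].

## Interface

Orientations are given as a 3x3 rotation matrix whose columns are the frame's x, y, z axes.
In Python, from rig import * gives the robot as it stands. The module is installed in compiled form; this text tells all that it offers.
- The arm moves only by the tool play_rows, never from a script. Its argument "plan" is a list that holds one entry, the list of rows, each a list of 7 numbers: the shift along the world's x, y, z each as a share of 5 cm, from -1 to 1, then the turn, a rotation vector about the world's x, y, z each as a share of pi rad, from -1 to 1, then the gripper's target within -1 to 1 (fully open at 1, half-way at 0, shut at -1). A call has 1 to 12 rows; each row shifts and turns the commanded pose from where the row before left it; what a row does not reach is not made up. A row lasts 1/10 s, in which the tool goes at most 50 mm and 8.59 degrees, less where a joint would pass 70% of its speed; a pose out of reach is approached as far as the arm can. A call with a number of a shift or a turn outside -1 to 1 is refused whole. A call with a gripper value outside its range is refused whole. The fingers move at their own pace and stop on an object; the grip force is fixed at half the most. Time passes only in rows, so rows that do not move let the fingers close. It gives the time, the measured TCP pose, the force and the opening at its end, in the units of the state.
- read_state(): the state, without advancing time (a new reading comes with each control period).
- capture(name): name is "side" or "top" or "wrist"; returns the picture (480x640x3 uint8, red, green, blue); there is no depth.
- camera_params(name): a dict with "intrinsics" (3x3 intrinsics, pixels), "R" (3x3) and "t" (3): a world point X has camera coordinates R X + t; the wrist camera has in their place "mount" (4x4, takes a point from camera to tool coordinates, whose origin is the TCP and whose axes are the flange's). Camera axes: x right, y down, z forward; pixel columns grow to the right and rows downward; lengths in m; the calibration is good to about 2 mm. A picture is of the moment at which its call begins: read the wrist's pose just before it. camera_params takes no time and is no camera call.
- hand_in(): hands the job in, once; it reports no verdict.
The state is a dict: "time_s": time; "joint_positions": joint angles; "qvel": joint speeds; "tau": joint torques, N m; "position": TCP position; "tcp_rot": TCP orientation; "force": force on the tool from outside, world axes, zero at the start; "moment": the same for the moment, N m; "opening": opening from 0.0 (shut) to 1.0 (fully open).
Only numpy, scipy, OpenCV 4.12 (cv2) and the standard library are available. Lean on these libraries where they do the work, as an engineer would, in place of code of your own. Each camera call takes 0.05 s, during which the arm holds its last target. There are 200 camera calls.

## Task

Pull up the locking plunger on top of the charging dock, then draw the battery pack straight and level out of the opening under the hood by its handle. Set it down gently, right way up and flat on the floor of the tray, and do not disturb the beaker, timer, dropper bottle and marker standing about.

Things in the scene. Friction and masses are not known exactly. Their poses are not given: they have to be found in the camera images.
- dock_mouth (a point): Charging dock, a fixed white and grey housing 90 deep x 76 wide x 112 mm high, its bay open only at the front; the opening is 48 wide x 44 mm high. This point: middle of the opening's lower edge, on the bay floor, 26 mm above the worktop. x points into the dock (the pack comes out along -x; the opening faces roughly to the robot's left, +y of the world), z up.
- hood_edge (a point): Middle of the lower front edge of the dock's hood, 20 mm in front of the opening and 52 mm above the bay floor. The hood is 76 mm wide and 34 mm high and hangs over the pack's handle, so the handle is reached only with the fingers leaning about 40 degrees, tips towards the dock and gripper away from it. Nothing drawn out can be lifted until it has passed this edge. Axes as dock_mouth.
- plunger_head (a point): Black round knob of the locking plunger on the dock's flat top, 18 mm across and 20 mm tall, 38 mm behind the front face. This point: on its axis, 10 mm above its underside and, when fully down, 18 mm above the dock's top; with the knob raised the dock is 160 mm high. z up.
- plunger (a joint): Height of the plunger in m: 0 fully down (its 8 mm pin stands 9 mm deep in a pocket of the pack's top and locks it), 0.020 fully up. The pack is free from about 0.010; pull to 0.012 or more. About 3 N lifts it; it stays where it is left.
- pack_center (a point): Battery pack: grey case 60 long x 44 wide x 40 mm high, about 0.12 kg, standing in the bay with its front flush with the dock's front. This point: centre of the case, 20 mm above its underside. x points away from the handle (into the dock), z up.
- pack_handle (a point): Grip point of the pack's black handle, a flat upright lug 16 mm thick (along y), 22 mm high (z) and 36 mm long (x), which sticks out of the case's front. This point: in the lug's middle across and in height, 22 mm in front of the case, 27 mm above the pack's underside and 52 mm in front of the case's centre along -x. Same axes as pack_center.
- battery_pack: The same pack; origin at the centre of the case's underside, same axes.
- tray_floor (a point): Shallow teal tray, fixed, 269 x 189 mm with a rim 20 mm high. This point: centre of its floor, 3 mm above the worktop. x along the long side, y along the short side, z up. Flat floor: about 215 x 135 mm.
- tray: The same tray; origin under the centre of its floor, on the worktop.
- beaker_100: Clear glass beaker, 54 mm across, 68 mm high; bystander. Origin at its foot.
- timer: White bench timer, 20 x 68 x 60 mm; bystander. Origin at its foot.
- dropper_bottle: Small brown dropper bottle, 36 mm across, 103 mm high; bystander. Origin at its foot.
- marker: Black and white marker pen lying down, 131 mm long, 17 mm thick; bystander. Origin at its underside.
Not all that is in view belongs to the job. What is shaped like the part that bears dock_mouth but brown is not meant.

How it is judged:
By the outcome, as a careful person would: the job done as asked, in the order asked, and still so for the second after the job is handed in, with the robot touching nothing.
It also fails if it takes over 53 s, if anything falls off the work surface, if the arm or the gripper's body presses on something with over 40 N, if the wrist force passes 120 N, or if a joint passes its speed limit or range.

## Working session

There is one attempt and no reset: what is moved stays moved. The work goes in short steps, Python scripts to look and compute and a tool call to move; the robot and the scene stay as the last step left them, time stands still between calls to the robot, and variables do not carry over. Pictures are saved under pics/ and viewed, about 8 in all and at most 12, crops included, and the job is handed in when it is done.

Besides the shell and the picture viewer there is one more tool, called after "Emit:" as name([rows], argument=value, ...), one row to a line, values as JSON. play_rows: Moves the arm, as the interface text tells. Its arguments: {"type":"object","properties":{"plan":{"type":"array"}},"required":["plan"]}

```bash
mkdir -p pics; cat > h.py <<'E'
from rig import *
import numpy as np, cv2
def cam(name):
    p=camera_params(name); K=np.array(p["intrinsics"])
    if "R" in p: R=np.array(p["R"]);t=np.array(p["t"])
    else:
        s=read_state(); M=np.array(p["mount"]); T=np.eye(4);T[:3,:3]=s["tcp_rot"];T[:3,3]=s["position"]
        I=np.linalg.inv(T@M); R=I[:3,:3];t=I[:3,3]
    return K,R,t
def ray(c,uv):
    K,R,t=c; d=R.T@np.linalg.inv(K)@np.array([uv[0],uv[1],1.]); return -R.T@t, d/np.linalg.norm(d)
def onz(c,uv,z):
    o,d=ray(c,uv); return o+d*(z-o[2])/d[2]
def tri(l):
    A=np.zeros((3,3));b=np.zeros(3)
    for c,uv in l:
        o,d=ray(c,uv);P=np.eye(3)-np.outer(d,d);A+=P;b+=P@o
    X=np.linalg.solve(A,b)
    return X,[np.round(proj(c,X)-np.array(uv),1) for c,uv in l]
def proj(c,X):
    K,R,t=c;p=K@(R@np.array(X)+t);return p[:2]/p[2]
def snap(n,f):
    c=cam(n);im=capture(n)[:,:,::-1].copy();cv2.imwrite(f"pics/{f}.png",im);np.savez(f"pics/{f}.npz",K=c[0],R=c[1],t=c[2]);return c,im
def load(f):
    z=np.load(f"pics/{f}.npz");return (z["K"],z["R"],z["t"]),cv2.imread(f"pics/{f}.png")
E
python3 - <<'E'
from h import *
np.set_printoptions(precision=3,suppress=True)
for n in["side","top","wrist"]:
    c,im=snap(n,n+"0");print(n,c[0].tolist(),-c[1].T@c[2],c[1][2])
print(read_state()); print(camera_params("wrist")["mount"])
E
```

```text
side [[472.0199157824033, 0.0, 318.750653173579], [0.0, 472.0199157824033, 246.40165014052408], [0.0, 0.0, 1.0]] [0.416 0.738 0.641] [ 0.139 -0.809 -0.571]
top [[462.2210718790758, 0.0, 319.3242891521487], [0.0, 462.2210718790758, 241.77257954855915], [0.0, 0.0, 1.0]] [ 0.327 -0.022  1.285] [ 0.199  0.007 -0.98 ]
wrist [[382.7284464310445, 0.0, 321.7629358124436], [0.0, 382.7284464310445, 237.78777214614595], [0.0, 0.0, 1.0]] [0.106 0.62  0.384] [ 0.274 -0.085 -0.958]
{'time_s': 0.15, 'joint_positions': array([ 62.825,  30.267,  82.138,   0.   ,  67.688, -10.226]), 'qvel': array([ 0.062, -0.164, -0.111,  0.062, -0.024, -0.011]), 'tau': array([  0.001, -44.043, -17.684,   0.063,   0.055,  -0.   ]), 'position': array([0.182, 0.597, 0.222]), 'tcp_rot': array([[-0.957,  0.292, -0.001],
       [ 0.292,  0.957, -0.001],
       [ 0.   , -0.002, -1.   ]]), 'force': array([ 0.683, -0.652, -0.423]), 'moment': array([-0.008,  0.   , -0.001]), 'opening': 0.9993659146277518}
[[ 0.001 -0.958 -0.287  0.079]
 [ 1.     0.001  0.    -0.   ]
 [ 0.    -0.287  0.958 -0.162]
 [ 0.     0.     0.     1.   ]]
```

View pics/top0.png

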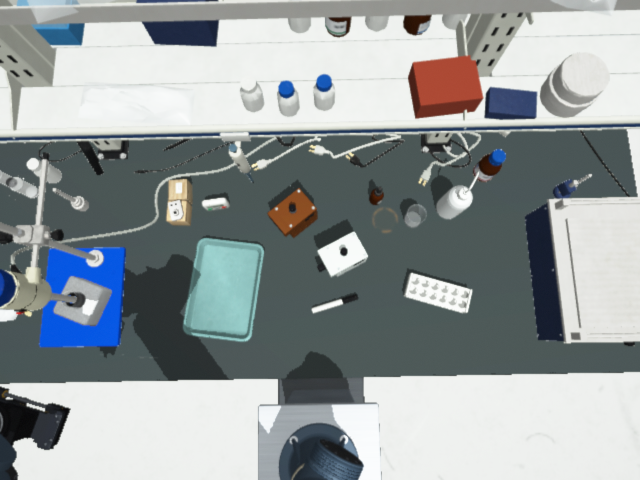

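View pics/side0.png

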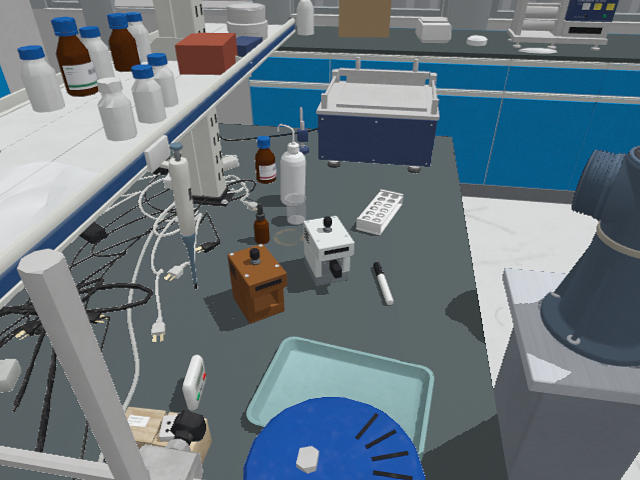

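The top view shows the white dock at (342,253) with its knob at (344,251), the brown decoy at (292,210), the tray at (224,289) and the marker at (335,303). The side view shows the white dock at (328,245) with its knob at (327,222) and its handle at (336,270), and the brown decoy's knob at (255,255). Candidates for the target are the white dock's knob and the brown dock's knob, and the description picks white. I'll check that in a close crop.

```bash
python3 - <<'E'
from h import *
a=cv2.imread("pics/top0.png")[215:295,300:380];b=cv2.imread("pics/side0.png")[205:295,290:380]
cv2.imwrite("pics/crop1.png",np.hstack([cv2.resize(a,(400,400),interpolation=2),cv2.resize(b,(400,400),interpolation=2)]))
np.set_printoptions(precision=3,suppress=True)
# tray mask
for f,z in(("top0",.02),):
    c,im=load(f);h=cv2.cvtColor(im,cv2.COLOR_BGR2HSV);m=cv2.inRange(h,(80,50,90),(96,150,255))
    n,l,s,ce=cv2.connectedComponentsWithStats(m);i=1+np.argmax(s[1:,4]);print(s[i],ce[i])
    pts=np.argwhere(l==i)[:,::-1].astype(np.float32)
    W=np.array([onz(c,p,z)[:2] for p in pts],np.float32);print(cv2.minAreaRect(W))
E
```

```text
[ 183  238   81  104 6800] [223.54  289.638]
((0.45866507291793823, 0.253123939037323), (0.19258002936840057, 0.2714422345161438), 81.98348236083984)
```

View pics/crop1.png

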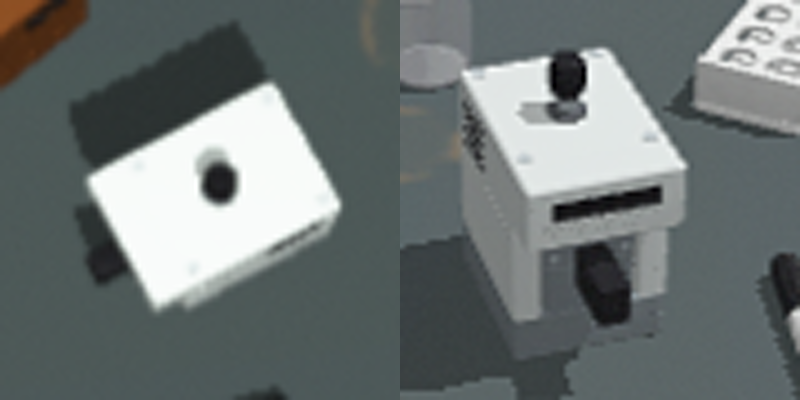

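The crop confirms the white and grey dock with the black knob down. The roof including the hood is 110x76, and the handle pokes out from under the hood, visible from both views.

```bash
python3 - <<'E'
from h import *
np.set_printoptions(precision=4,suppress=True)
ct,_=load("top0");cs,_=load("side0")
T=lambda u,v:(300+u/5-.4,215+v/5-.4)
S=lambda u,v:(290+(u-400)/4.444-.4,205+v/4.444-.4)
P=[]
for n,a,b in[("FL+x",(88,180),(527,195)),("F-x",(157,310),(686,167)),("B+x",(275,82),(462,70)),("B-x",(340,207),(607,47)),("knob",(219,182),(567,74)),("handle_end",(105,262),(604,290))]:
    X,e=tri([(ct,T(*a)),(cs,S(*b))]);P.append(X);print(n,X,e)
f=(P[0]+P[1])/2;bk=(P[2]+P[3])/2
print(np.linalg.norm(f-bk),np.linalg.norm(P[0]-P[1]),np.linalg.norm(P[2]-P[3]));d=bk-f
print("xaxis",np.degrees(np.arctan2(d[1],d[0])), "width-dir",np.degrees(np.arctan2(*(P[1]-P[0])[[1,0]])),"centre",(f+bk)/2)
# tray in side
print("wristproj of knob",proj(cam("wrist"),P[4]))
E
```

```text
FL+x [ 0.5436 -0.0072  0.1102] [array([-0. , -0.6]), array([0.8, 0.2])]
F-x [ 0.4762 -0.0413  0.1094] [array([-0. , -0.9]), array([1.1, 0.2])]
B+x [ 0.5927 -0.1056  0.1103] [array([-0. , -0.3]), array([0.4, 0.1])]
B-x [ 0.5263 -0.1367  0.111 ] [array([-0. , -0.5]), array([0.5, 0.1])]
knob [ 0.5366 -0.0739  0.1329] [array([-0. , -0.4]), array([0.5, 0.1])]
handle_end [ 0.5091 -0.0149  0.0558] [array([-0. , -0.7]), array([1. , 0.2])]
0.10881168076577168 0.07555227636700161 0.07340909781755524
xaxis -62.88632317582028 width-dir -153.14399725425469 centre [ 0.5347 -0.0727  0.1102]
wristproj of knob [-172.0998  710.6759]
```

```bash
python3 - <<'E'
from h import *
np.set_printoptions(precision=3,suppress=True)
ct,_=load("top0");cs,_=load("side0")
for X in([.182,.598,.223],[.182,.598,.4],[.51,.12,.22],[.459,.253,.003],[.5,.1,0]):print(X,proj(ct,X),proj(cs,X))
print("brown knob",tri([(ct,(292,208)),(cs,(255,254))]))
print("stand disc top",[onz(cs,(335,440),z) for z in(.1,.3,.45)])
print("blue base",[onz(ct,p,.02) for p in((42,250),(125,347),(75,300))])
print("marker",onz(ct,(335,303),.008),"bottle",onz(ct,(376,197),.05))
E
```

```text
[0.182, 0.598, 0.223] [ 44.273 408.074] [696.835 668.832]
[0.182, 0.598, 0.4] [-13.378 423.038] [870.055 549.878]
[0.51, 0.12, 0.22] [262.33  256.776] [326.149 239.486]
[0.459, 0.253, 0.003] [224.737 288.854] [344.11  399.139]
[0.5, 0.1, 0] [279.8  273.23] [332.492 330.524]
brown knob (array([0.653, 0.056, 0.129]), [array([-0. , -0.2]), array([0.3, 0.1])])
stand disc top [array([0.456, 0.39 , 0.1  ]), array([0.441, 0.519, 0.3  ]), array([0.43 , 0.615, 0.45 ])]
blue base [array([0.576, 0.765, 0.02 ]), array([0.307, 0.514, 0.02 ]), array([0.435, 0.66 , 0.02 ])]
marker [ 0.414 -0.052  0.008] bottle [ 0.701 -0.173  0.05 ]
```

View pics/wrist0.png

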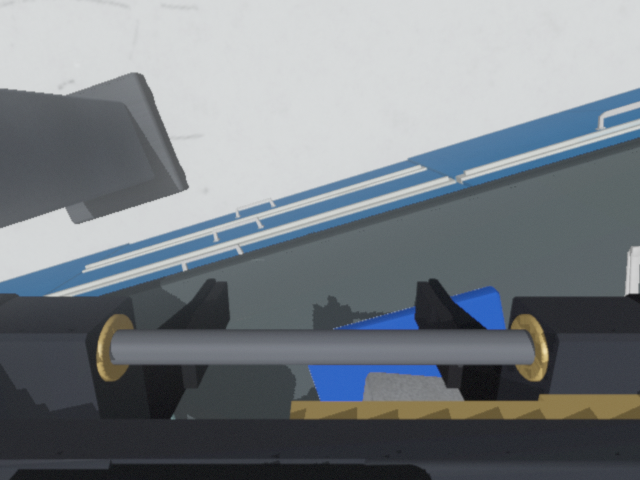

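The wrist view shows the finger tips at row ~300 and a stand's blue base near the start, so I'll leave towards -y first.

Emit:
play_rows([
  [[0.3,-0.95,0,0,0,-0.0213,1],[0.3,-0.95,0,0,0,-0.0213,1],[0.3,-0.95,0,0,0,-0.0213,1],[0.3,-0.95,0,0,0,-0.0213,1],[0.6,-0.95,0,0,0,-0.0213,1],[0.6,-0.95,0,0,0,-0.0213,1],[0.6,-0.95,0,0,0,-0.0213,1],[0.6,-0.95,0,0,0,-0.0213,1],[0.6,-0.95,0,0,0,-0.0213,1],[0.6,-0.95,0,0,0,-0.0213,1],[0.6,-0.95,0,0,0,-0.0213,1],[0.6,-0.95,0,0,0,-0.0213,1]],
])

```text
time_s: 1.35
position: [0.4564, 0.0676, 0.2226]
tcp_rot: [[-0.452, 0.892, 0.0], [0.892, 0.452, 0.0], [0.0, 0.0, -1.0]]
force: [-0.3, -0.0, -0.7]
opening: 1.002
```

Emit:
play_rows([
  [[0.36,-0.69,0,0,0,0,1],[0.36,-0.69,0,0,0,0,1],[0.36,-0.69,0,0,0,0,1],[0,0,0,0,0,0,1],[0,0,0,0,0,0,1]],
])

```text
time_s: 1.85
position: [0.5096, -0.0345, 0.2221]
tcp_rot: [[-0.453, 0.892, -0.001], [0.892, 0.453, 0.001], [0.001, -0.001, -1.0]]
force: [-0.2, 0.9, 0.1]
opening: 1.001
```

```bash
python3 - <<'E'
from h import *
np.set_printoptions(precision=4,suppress=True)
c,im=snap("wrist","wrist1");s=read_state();print(s["position"],s["tcp_rot"],s["joint_positions"],s["time_s"])
print("expected knob",proj(c,[.536,-.075,.140]))
E
```

```text
[ 0.5089 -0.0335  0.2221] [[-0.4541  0.8909 -0.0018]
 [ 0.8909  0.4541  0.0009]
 [ 0.0016 -0.0012 -1.    ]] [-16.3532  21.4777  98.3498   0.0222  60.2872 -43.3718] 1.9
expected knob [329.883  310.8534]
```

View pics/wrist1.png

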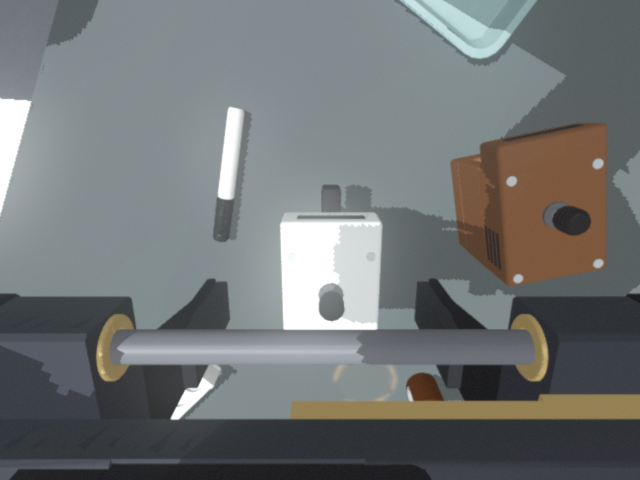

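The wrist view shows the knob at (331,304), the handle at (331,198) and the hood front edge at row ~214, columns 282–380. I'll refine from this second view.

```bash
python3 - <<'E'
from h import *
np.set_printoptions(precision=4,suppress=True)
c,im=load("wrist1");ct,_=load("top0");cs,_=load("side0")
S=lambda u,v:(290+(u-400)/4.444-.4,205+v/4.444-.4)
g=cv2.cvtColor(im,cv2.COLOR_BGR2GRAY)
m=(g[270:325,300:365]<60).astype(np.uint8);n,l,s,ce=cv2.connectedComponentsWithStats(m);i=1+np.argmax(s[1:,4]);k=ce[i]+[300,270];print("knob px",k,s[i])
m=(g[175:212,310:352]<65).astype(np.uint8);n,l,s,ce=cv2.connectedComponentsWithStats(m);i=1+np.argmax(s[1:,4]);h=ce[i]+[310,175];print("handle",h,s[i])
print("knob tri",tri([(c,k),(ct,(343.4,251)),(cs,S(567,74))]), "on .135",onz(c,k,.135))
x,y,w,hh=s[i][:4]+np.array([310,175,0,0])
print("handle end top edge z.064",onz(c,(x+w/2,y),.064),onz(c,(x+w/2,y),.042),"wid",onz(c,(x,y+6),.064)-onz(c,(x+w,y+6),.064))
a=onz(c,(281.5,214),.112);b=onz(c,(380.5,214),.112);print("hood",a,b,(a+b)/2,np.linalg.norm(a-b),np.degrees(np.arctan2(*(a-b)[[1,0]])))
E
```

```text
Traceback (most recent call last):
ValueError: attempt to get argmax of an empty sequence
```

```bash
python3 - <<'E'
from h import *
np.set_printoptions(precision=4,suppress=True)
c,im=load("wrist1");ct,_=load("top0");cs,_=load("side0")
S=lambda u,v:(290+(u-400)/4.444-.4,205+v/4.444-.4)
g=cv2.cvtColor(im,cv2.COLOR_BGR2GRAY)
def blob(x0,x1,y0,y1,th):
    m=(g[y0:y1,x0:x1]<th).astype(np.uint8);n,l,s,ce=cv2.connectedComponentsWithStats(m);i=1+np.argmax(s[1:,4]);return ce[i]+[x0,y0],s[i]+np.array([x0,y0,0,0,0])
print(g[304,300:365:4],g[198,300:365:4])
k,sk=blob(300,365,270,325,85);h,sh=blob(310,352,175,212,80);print("knob",k,sk,"handle",h,sh)
print("knob tri",tri([(c,k),(ct,(343.4,251)),(cs,S(567,74))]), "on .135",onz(c,k,.135))
x,y,w,hh=sh[:4]
print("handle end top edge",onz(c,(x+w/2,y),.064),"wid",np.linalg.norm(onz(c,(x,y+6),.064)-onz(c,(x+w,y+6),.064)))
a=onz(c,(281.5,214),.112);b=onz(c,(380.5,214),.112);print("hood",(a+b)/2,np.linalg.norm(a-b),np.degrees(np.arctan2(*(a-b)[[1,0]])))
E
```

```text
[255 255 255 255 255 123 122 121 118 115 110 199 218 217 217 216 215] [151 153 152 152 152 149 115 113 112 108 115 148 118 118 116 114 113]Traceback (most recent call last):
  File "<stdin>", line 9, in <module>
  File "<stdin>", line 7, in blob
    return _wrapfunc(a, 'argmax', axis=axis, out=out, **kwds)
    return bound(*args, **kwds)
ValueError: attempt to get argmax of an empty sequence
```

```bash
python3 - <<'E'
from h import *
np.set_printoptions(precision=4,suppress=True)
c,im=load("wrist1");ct,_=load("top0");cs,_=load("side0")
S=lambda u,v:(290+(u-400)/4.444-.4,205+v/4.444-.4)
g=cv2.cvtColor(im,cv2.COLOR_BGR2GRAY)
def blob(x0,x1,y0,y1,th):
    m=(g[y0:y1,x0:x1]<th).astype(np.uint8);n,l,s,ce=cv2.connectedComponentsWithStats(m);i=1+np.argmax(s[1:,4]);return ce[i]+[x0,y0],s[i]+np.array([x0,y0,0,0,0])
k,sk=blob(300,365,275,325,128);h,sh=blob(310,344,170,212,130);print("knob",k,sk,"handle",h,sh)
print("knob tri",tri([(c,k),(ct,(343.4,251)),(cs,S(567,74))]), "on .135",onz(c,k,.135))
x,y,w,hh=sh[:4]
print("handle end top edge",onz(c,(x+w/2,y),.064),"wid",np.linalg.norm(onz(c,(x,y+6),.064)-onz(c,(x+w,y+6),.064)))
a=onz(c,(281.5,214),.112);b=onz(c,(380.5,214),.112);print("hood",(a+b)/2,np.linalg.norm(a-b),np.degrees(np.arctan2(*(a-b)[[1,0]])))
E
```

```text
knob [331.4835 305.864 ] [320 292  24  28 544] handle [330.8391 197.9433] [321 184  23  28 547]
knob tri (array([ 0.5367, -0.0739,  0.133 ]), [array([-0.2, -0.3]), array([ 0. , -0.5]), array([0.5, 0.1])]) on .135 [ 0.5365 -0.0732  0.135 ]
handle end top edge [ 0.5033 -0.0038  0.064 ] wid 0.01937146068179589
hood [ 0.508  -0.0179  0.112 ] 0.07219430562479956 -153.01258735024206
```

Emit:
play_rows([
  [[0.28,-0.4,0,0,0,0,1],[0.27,-0.4,0,0,0,0,1],[0,0,-0.5,0,0,0,1],[0,0,-0.5,0,0,0,1],[0,0,-0.4,0,0,0,1],[0,0,0,0,0,0,1],[0,0,0,0,0,0,1]],
])

```text
time_s: 2.6
position: [0.5367, -0.0726, 0.1527]
tcp_rot: [[-0.456, 0.89, -0.001], [0.89, 0.456, 0.0], [0.001, -0.001, -1.0]]
force: [-0.2, -0.8, 0.3]
opening: 0.997
```

Emit:
play_rows([
  [[0,-0.02,-0.35,0,0,0,1],[0,0,-0.35,0,0,0,1],[0,0,0,0,0,0,1],[0,0,0,0,0,0,-1],[0,0,0,0,0,0,-1],[0,0,0,0,0,0,-1],[0,0,0,0,0,0,-1],[0,0,0,0,0,0,-1],[0,0,0,0,0,0,-1],[0,0,0,0,0,0,-1],[0,0,0,0,0,0,-1]],
])

```text
time_s: 3.7
position: [0.5372, -0.0749, 0.1175]
tcp_rot: [[-0.455, 0.891, -0.0], [0.891, 0.455, 0.0], [0.0, -0.0, -1.0]]
force: [-0.2, -0.5, 0.0]
opening: 0.357
```

Emit:
play_rows([
  [[0,0,0,0,0,0,-1],[0,0,0,0,0,0,-1],[0,0,0,0,0,0,-1],[0,0,0,0,0,0,-1],[0,0,0,0,0,0,-1],[0,0,0,0,0,0,-1]],
])

```text
time_s: 4.3
position: [0.5374, -0.0748, 0.1175]
tcp_rot: [[-0.455, 0.891, 0.0], [0.891, 0.455, 0.0], [-0.0, 0.0, -1.0]]
force: [0.7, -0.4, -1.1]
opening: 0.189
```

Emit:
play_rows([
  [[0,0,0,0,0,0,-1],[0,0,0.06,0,0,0,-1],[0,0,0.08,0,0,0,-1],[0,0,0.08,0,0,0,-1],[0,0,0.08,0,0,0,-1],[0,0,0.06,0,0,0,-1],[0,0,0,0,0,0,-1],[0,0,0,0,0,0,-1]],
])

```text
time_s: 5.1
position: [0.5374, -0.0748, 0.1358]
tcp_rot: [[-0.455, 0.891, 0.0], [0.891, 0.455, 0.0], [-0.0, 0.0, -1.0]]
force: [2.3, 1.3, -2.1]
opening: 0.191
```

Emit:
play_rows([
  [[0,0,0,0,0,0,1],[0,0,0,0,0,0,1],[0,0,0,0,0,0,1],[0,0,0,0,0,0,1],[0,0,0,0,0,0,1],[0,0,0,0,0,0,1],[0,0,0.4,0,0,0,1],[0,0,0.6,0,0,0,1],[0,0,0.6,0,0,0,1],[-0.4,0.8,0.2,0,0,0,1],[-0.4,0.8,0,0,0,0,1],[-0.4,0.8,0,0,0,0,1]],
])

```text
time_s: 6.3
position: [0.4768, 0.046, 0.2262]
tcp_rot: [[-0.453, 0.891, 0.001], [0.891, 0.453, -0.0], [-0.001, 0.001, -1.0]]
force: [0.9, 0.8, -0.0]
opening: 0.995
```

Emit:
play_rows([
  [[-0.4,0.8,0,0,0,0,1],[-0.4,0.8,0,0,0,0,1],[0,0,0,0,0,0,1]],
])

```text
time_s: 6.6
position: [0.4331, 0.1289, 0.2254]
tcp_rot: [[-0.46, 0.888, -0.004], [0.888, 0.46, 0.001], [0.003, -0.003, -1.0]]
force: [-0.4, -0.4, 0.2]
opening: 1.004
```

```bash
python3 - <<'E'
from h import *
np.set_printoptions(precision=4,suppress=True)
c,im=snap("side","side1");snap("top","top1");s=read_state();print(s["position"],s["joint_positions"],s["time_s"])
print(proj(c,[.5365,-.0737,.130]),proj(c,[.5365,-.0737,.148]))
cv2.imwrite("pics/crop2.png",cv2.resize(im[150:330,220:460],(800,600),interpolation=2))
E
```

```text
[0.4369 0.1259 0.2258] [  1.9629  16.8643 105.4205  -0.0329  57.6754 -25.2325] 6.7
[327.718  222.6161] [327.7731 215.0539]
```

View pics/crop2.png

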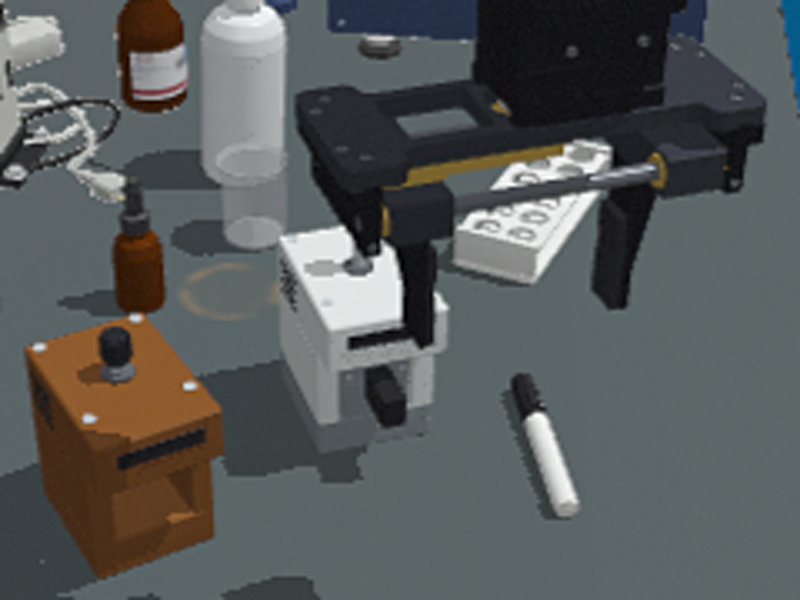

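The crop shows the plunger pin exposed at (358,262) with the knob hidden behind a finger. The brown dock may come near the 190 mm wide gripper body, so I'll check that clearance.

```bash
python3 - <<'E'
from h import *
np.set_printoptions(precision=4,suppress=True)
c,_=load("wrist1");cs,_=load("side0")
B=np.array([onz(c,p,.112) for p in((482,140),(606,124),(606,262),(515,282))]+[onz(c,(452,160),.05)]);print(B)
print([onz(cs,(220+u*.3,150+v*.3),.112) for u,v in((28,352),(140,318),(222,405),(85,440))])
d=np.array([.454,-.891,0]);zt=.643*d+np.array([0,0,-.766]);y=np.array([.891,.454,0]);x=np.cross(y,zt)
G=np.array([.5079,-.0175,.053])
for off in(0,.05,.1):
  g=G-d*off
  print(off,np.array([[(b-g)@x,(b-g)@y,(b-g)@zt] for b in B]))
E
```

```text
[[ 0.5768  0.0759  0.112 ]
 [ 0.6461  0.123   0.112 ]
 [ 0.7104  0.0435  0.112 ]
 [ 0.6587 -0.0012  0.112 ]
 [ 0.5866  0.0594  0.05  ]]
[array([0.7103, 0.0458, 0.112 ]), array([0.6558, 0.0022, 0.112 ]), array([0.5894, 0.0763, 0.112 ]), array([0.6546, 0.1176, 0.112 ])]
0 [[ 0.0018  0.1037 -0.0786]
 [ 0.0099  0.187  -0.0854]
 [-0.0667  0.2081 -0.021 ]
 [-0.0793  0.1417 -0.0105]
 [ 0.027   0.105  -0.0188]]
0.05 [[-0.0365  0.1037 -0.0464]
 [-0.0284  0.187  -0.0532]
 [-0.105   0.2081  0.0111]
 [-0.1176  0.1417  0.0216]
 [-0.0113  0.105   0.0134]]
0.1 [[-0.0748  0.1037 -0.0143]
 [-0.0667  0.187  -0.0211]
 [-0.1433  0.2081  0.0433]
 [-0.1559  0.1417  0.0538]
 [-0.0496  0.105   0.0455]]
```

Emit:
play_rows([
  [[0,0,0,-0.033,-0.0168,0,1],[0,0,0,-0.033,-0.0168,0,1],[0,0,0,-0.033,-0.0168,0,1],[0,0,0,-0.033,-0.0168,0,1],[0,0,0,-0.033,-0.0168,0,1],[0,0,0,-0.033,-0.0168,0,1],[0,0,0,0,0,0,1],[0,0,0,0,0,0,1]],
])

```text
time_s: 7.5
position: [0.4379, 0.1249, 0.2251]
tcp_rot: [[-0.35, 0.891, 0.29], [0.683, 0.454, -0.572], [-0.641, -0.002, -0.767]]
force: [0.3, -0.5, 0.4]
opening: 1.0
```

```bash
python3 - <<'E'
from h import *
np.set_printoptions(precision=4,suppress=True)
c,im=snap("side","side2");w,wi=snap("wrist","wrist2");s=read_state();print(s["position"],s["tcp_rot"],s["joint_positions"],s["time_s"])
print("handle in wrist",proj(w,[.509,-.020,.053]),"hood",proj(w,[.510,-.022,.078]))
a=im[190:300,270:400];cv2.imwrite("pics/crop3.png",np.hstack([cv2.resize(a,(400,338)),cv2.resize(wi,(400,338))]))
E
```

```text
[0.4382 0.1244 0.2259] [[-0.3469  0.8917  0.2906]
 [ 0.6841  0.4526 -0.572 ]
 [-0.6416  0.0004 -0.767 ]] [ 26.6014  23.9671 109.2181 -49.0513  58.1531  30.9032] 7.6
handle in wrist [319.885  213.0361] hood [319.7846 233.6759]
```

View pics/crop3.png

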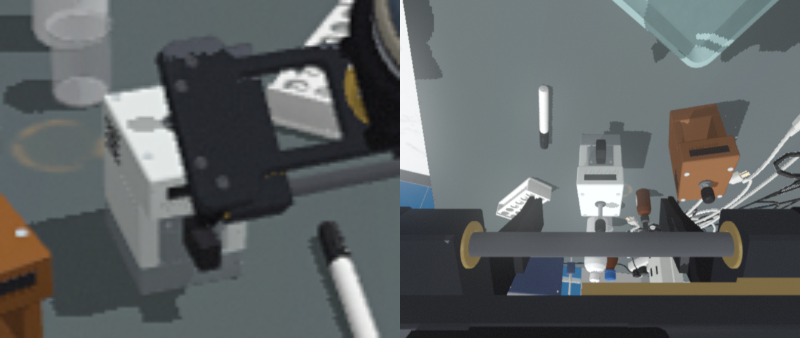

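The handle is at (320,213) in the wrist view, exactly as predicted. The pin is exposed, so the plunger is up.

Emit:
play_rows([
  [[0.115,-0.243,-0.62,0,0,0,1],[0.115,-0.243,-0.62,0,0,0,1],[0.115,-0.243,-0.62,0,0,0,1],[0.115,-0.243,-0.62,0,0,0,1],[0.115,-0.243,-0.62,0,0,0,1],[0.115,-0.243,-0.62,0,0,0,1],[0,0,0,0,0,0,1],[0,0,0,0,0,0,1]],
])

```text
time_s: 8.4
position: [0.4721, 0.0512, 0.04]
tcp_rot: [[-0.347, 0.892, 0.29], [0.683, 0.452, -0.574], [-0.643, -0.001, -0.766]]
force: [-0.2, 0.5, 0.3]
opening: 0.996
```

```bash
python3 - <<'E'
from h import *
np.set_printoptions(precision=4,suppress=True)
w,wi=snap("wrist","wrist3");s=read_state();print(s["position"],s["tcp_rot"],s["joint_positions"],s["time_s"])
print("handle in wrist",proj(w,[.509,-.020,.053]),"end",proj(w,[.503,-.0078,.053]),"hood",proj(w,[.510,-.022,.078]))
cv2.imwrite("pics/crop4.png",wi[130:370,160:480].repeat(2,0).repeat(2,1))
E
```

```text
[0.4724 0.0518 0.0408] [[-0.3464  0.8915  0.2919]
 [ 0.683   0.453  -0.573 ]
 [-0.6431  0.0009 -0.7658]] [ 16.1897  46.0024 116.5915 -79.7685  39.9309  62.8358] 8.45
handle in wrist [323.2247 372.9061] end [323.5923 367.0671] hood [323.2087 417.4735]
```

View pics/crop4.png

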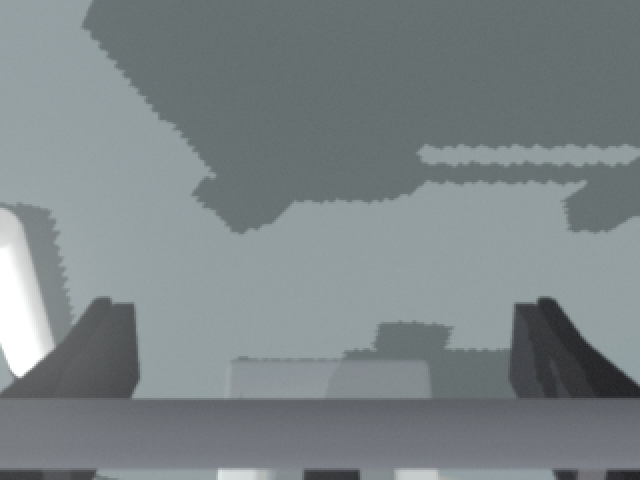

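The handle is centred between the fingers, but J4 is at -79.8, close to its -82 limit. I'll fit the arm geometry from the logged poses (linear) and pick a lean that keeps J4 in range.

```bash
cat > kin.py <<'E'
import numpy as np
from scipy.optimize import fsolve
r=np.radians
S=[([62.825,30.267,82.138],[.182,.597,.222],[-.001,-.001,-1]),([-16.3532,21.4777,98.3498],[.5089,-.0335,.2221],[-.0018,.0009,-1]),
([1.9629,16.8643,105.4205],[.4369,.1259,.2258],[0,0,-1]),([26.6014,23.9671,109.2181],[.4382,.1244,.2259],[.2906,-.572,-.767]),([16.1897,46.0024,116.5915],[.4724,.0518,.0408],[.2919,-.573,-.7658])]
def loc(j1,v): c,s=np.cos(r(j1)),np.sin(r(j1)); return np.array([c*v[0]+s*v[1],-s*v[0]+c*v[1],v[2]])
def rows(q,z):
    a,b=r(q[1]),r(q[1]+q[2]); zl=loc(q[0],z) # a,h,L2,L3,E,L6,off
    return np.array([[1,0,np.sin(a),np.sin(b),np.cos(b),zl[0],0],[0,1,np.cos(a),np.cos(b),-np.sin(b),zl[2],0],[0,0,0,0,0,zl[1],1]])
A=np.vstack([rows(q,z) for q,p,z in S]);y=np.hstack([loc(q[0],p) for q,p,z in S])
par,res,rk,sv=np.linalg.lstsq(A,y,rcond=1e-5)
def ik(p,z,q0=(10,40,117)):
    q=fsolve(lambda q:rows(q,z)@par-loc(q[0],p),q0);b=r(q[1]+q[2]);zl=loc(q[0],z)
    f=np.array([np.sin(b),0,np.cos(b)]);e=np.array([np.cos(b),0,-np.sin(b)])
    return np.r_[q,np.degrees(np.arctan2(zl[1],zl@e)),np.degrees(np.arccos(zl@f))]
E
python3 - <<'E'
from kin import *
np.set_printoptions(precision=3,suppress=True)
print(par,np.abs(A@par-y).max(),rk);print(ik(*S[4][1:]),ik(*S[3][1:]))
d=np.array([.454,-.891,0]);G0=np.array([.5093,-.0202,.053])
for L in(40,36,33,30,25):
    z=np.sin(r(L))*d-np.array([0,0,np.cos(r(L))])
    for o in(.005,.05,.1):print(L,o,ik(G0-o*d+.019*z,z),G0-o*d+.019*z)
E
```

```text
[ 0.061 -0.028  0.498  0.351  0.091  0.102  0.213] 0.12753190788626045 7
[ 26.994  52.945 114.825 -75.843  41.546] [-74.194 -51.343  83.278   7.504 108.538]
40 0.005 [ 27.024  65.676 111.046 -86.079  40.113] [ 0.513 -0.027  0.038]
40 0.05 [ 26.872  59.116 113.315 -81.202  40.575] [0.492 0.013 0.038]
40 0.1 [ 26.953  51.866 114.964 -74.852  41.753] [0.469 0.058 0.038]
36 0.005 [ 27.09   64.998 111.366 -84.924  36.164] [ 0.512 -0.026  0.038]
36 0.05 [ 26.911  58.392 113.539 -79.151  36.761] [0.492 0.014 0.038]
36 0.1 [ 26.949  51.06  115.069 -71.784  38.228] [0.469 0.059 0.038]
33 0.005 [ 26.911  64.254 111.573 -83.695  33.227] [ 0.512 -0.025  0.037]
33 0.05 [ 27.332  58.481 113.737 -77.908  33.848] [0.491 0.015 0.037]
33 0.1 [ 27.     50.539 115.159 -69.174  35.641] [0.469 0.06  0.037]
30 0.005 [ 25.602  62.362 111.507 -80.865  30.416] [ 0.511 -0.024  0.037]
30 0.05 [ 27.097  57.528 113.846 -75.347  31.118] [0.491 0.016 0.037]
30 0.1 [ 27.003  50.001 115.21  -66.146  33.141] [0.468 0.06  0.037]
25 0.005 [ 27.082  63.218 112.226 -80.253  25.392] [ 0.511 -0.023  0.036]
25 0.05 [ 26.686  56.199 114.126 -70.454  26.645] [0.49  0.017 0.036]
25 0.1 [ 27.067  49.233 115.342 -60.25   29.129] [0.468 0.062 0.036]kin.py:13: RuntimeWarning: The iteration is not making good progress, as measured by the 
 improvement from the last ten iterations.
  q=fsolve(lambda q:rows(q,z)@par-loc(q[0],p),q0);b=r(q[1]+q[2]);zl=loc(q[0],z)
kin.py:13: RuntimeWarning: The iteration is not making good progress, as measured by the 
 improvement from the last five Jacobian evaluations.
  q=fsolve(lambda q:rows(q,z)@par-loc(q[0],p),q0);b=r(q[1]+q[2]);zl=loc(q[0],z)
```

```bash
python3 - <<'E'
import re
s=open("kin.py").read()
s=s.replace("zl[0],0],","zl[0],0,np.cos(a)],").replace("zl[2],0],","zl[2],0,-np.sin(a)],").replace("zl[1],1]]","zl[1],1,0]]").replace(",rcond=1e-5","")
open("kin.py","w").write(s)
E
python3 - <<'E'
from kin import *
np.set_printoptions(precision=4,suppress=True)
print(par,(A@par-y).reshape(-1,3),rk)
E
```

```text
[ 0.1812 -0.1047  0.4978  0.4603  0.0529  0.103   0.2135 -0.2555] [[ 0.0025  0.016  -0.0084]
 [ 0.0008 -0.0368 -0.0085]
 [ 0.001  -0.0586 -0.0123]
 [ 0.0023  0.1064 -0.0785]
 [-0.0066 -0.027   0.1077]] 8
```

```bash
sed -i 's/y=np.hstack(\[loc(q\[0\],p)/y=np.hstack([loc(q[0],p)[[0,2,1]]/; s/@par-loc(q\[0\],p)/@par-loc(q[0],p)[[0,2,1]]/' kin.py
python3 - <<'E'
from kin import *
np.set_printoptions(precision=3,suppress=True)
print(par,np.abs(A@par-y).max(),rk);print(ik(*S[4][1:]),ik(*S[3][1:]))
d=np.array([.454,-.891,0]);G0=np.array([.5093,-.0202,.053])
for L in(40,36,33,30):
    z=np.sin(r(L))*d-np.array([0,0,np.cos(r(L))])
    for o in(.005,.05,.1):print(L,o,ik(G0-o*d+.019*z,z),G0-o*d+.019*z)
E
```

```text
[ 0.     0.275  0.586  0.391  0.113  0.305  0.111 -0.   ] 0.00022248316054063189 8
[ 16.189  46.003 116.588 -79.763  39.933] [ 26.602  23.961 109.231 -49.054  58.152]
40 0.005 [  4.983  46.316 116.1   -89.835  36.578] [ 0.513 -0.027  0.038]
40 0.05 [ 10.611  46.305 116.652 -85.262  38.227] [0.492 0.013 0.038]
40 0.1 [ 17.081  46.308 116.493 -79.204  40.135] [0.469 0.058 0.038]
36 0.005 [  3.079  44.713 115.739 -85.096  32.634] [ 0.512 -0.026  0.038]
36 0.05 [  8.615  44.674 116.518 -81.301  34.352] [0.492 0.014 0.038]
36 0.1 [ 15.028  44.67  116.615 -75.931  36.355] [0.469 0.059 0.038]
33 0.005 [  1.612  43.627 115.374 -80.479  29.928] [ 0.512 -0.025  0.037]
33 0.05 [  7.069  43.558 116.329 -77.443  31.639] [0.491 0.015 0.037]
33 0.1 [ 13.427  43.539 116.627 -72.759  33.665] [0.469 0.06  0.037]
30 0.005 [  0.121  42.649 114.932 -74.783  27.528] [ 0.511 -0.024  0.037]
30 0.05 [  5.489  42.542 116.066 -72.669  29.163] [0.491 0.016 0.037]
30 0.1 [ 11.78   42.501 116.571 -68.841  31.154] [0.468 0.06  0.037]
```

The model fits to 0.2 mm. A 40° lean would need J4≈-90, which is out of range, while about 31° keeps it at about -77. I'll use 31° and grip slightly further out on the lug, which leaves ~5 mm of clearance to the hood.

Emit:
play_rows([
  [[0,0,0,0.0223,0.0114,0,1],[0,0,0,0.0223,0.0114,0,1],[0.181,-0.357,0,0,0,0,1],[0.181,-0.357,0,0,0,0,1],[0.181,-0.357,0,0,0,0,1],[0,0,0,0,0,0,1],[0,0,0,0,0,0,1]],
])

```text
time_s: 9.15
position: [0.4995, -0.0009, 0.0414]
tcp_rot: [[-0.388, 0.891, 0.236], [0.764, 0.454, -0.458], [-0.516, 0.002, -0.857]]
force: [-0.1, 0.1, 0.0]
opening: 0.999
```

```bash
python3 - <<'E'
from h import *
np.set_printoptions(precision=4,suppress=True)
w,wi=snap("side","side3");s=read_state();print(s["position"],s["tcp_rot"],s["joint_positions"],s["time_s"])
cv2.imwrite("pics/crop5.png",cv2.resize(wi[180:300,260:420],(800,600),interpolation=2))
E
```

```text
[ 0.4991 -0.0006  0.041 ] [[-0.3894  0.8904  0.2356]
 [ 0.7635  0.4551 -0.4582]
 [-0.5152  0.0014 -0.857 ]] [  3.7727  42.3343 115.8819 -74.8751  29.3215  46.1075] 9.2
```

View pics/crop5.png

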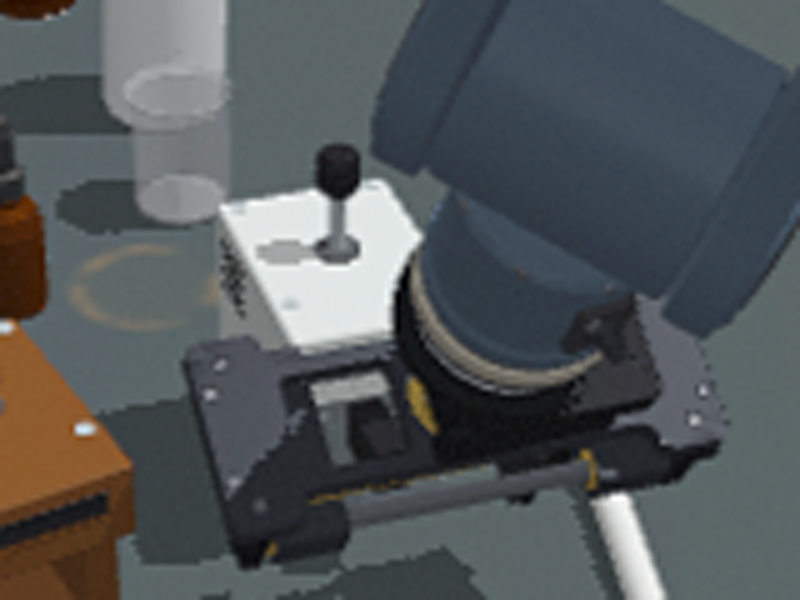

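The plunger stands fully raised, with its knob at (327.6,214.4) matching z≈0.148. Clearances look fine, so I'll go in and grip.

Emit:
play_rows([
  [[0.1,-0.2,-0.01,0,0,0,1],[0.11,-0.2,-0.01,0,0,0,1],[0,0,0,0,0,0,1],[0,0,0,0,0,0,-1],[0,0,0,0,0,0,-1],[0,0,0,0,0,0,-1],[0,0,0,0,0,0,-1],[0,0,0,0,0,0,-1],[0,0,0,0,0,0,-1],[0,0,0,0,0,0,-1],[0,0,0,0,0,0,-1],[0,0,0,0,0,0,-1]],
])

```text
time_s: 10.4
position: [0.5094, -0.0213, 0.0385]
tcp_rot: [[-0.39, 0.891, 0.233], [0.763, 0.455, -0.459], [-0.515, -0.001, -0.857]]
force: [-1.2, -0.2, 0.3]
opening: 0.265
```

Emit:
play_rows([
  [[0,0,0,0,0,0,-1],[0,0,0,0,0,0,-1],[0,0,0,0,0,0,-1],[0,0,0,0,0,0,-1],[0,0,0,0,0,0,-1],[0,0,0,0,0,0,-1]],
])

```text
time_s: 11.0
position: [0.5095, -0.0212, 0.0386]
tcp_rot: [[-0.39, 0.891, 0.234], [0.763, 0.455, -0.459], [-0.515, -0.001, -0.857]]
force: [0.6, 0.9, 0.4]
opening: 0.181
```

Emit:
play_rows([
  [[-0.03,0.059,0.006,0,0,0,-1],[-0.06,0.118,0.01,0,0,0,-1],[-0.0908,0.178,0,0,0,0,-1],[-0.0908,0.178,0,0,0,0,-1],[0,0,0,0,0,0,-1]],
])

```text
time_s: 11.5
position: [0.4947, 0.0069, 0.0391]
tcp_rot: [[-0.393, 0.89, 0.233], [0.763, 0.457, -0.458], [-0.514, -0.002, -0.858]]
force: [0.4, 0.3, -1.0]
opening: 0.184
```

Emit:
play_rows([
  [[-0.0908,0.178,0,0,0,0,-1],[-0.0908,0.178,0,0,0,0,-1],[-0.0908,0.178,0,0,0,0,-1],[-0.0908,0.178,0,0,0,0,-1],[-0.0908,0.178,0,0,0,0,-1],[-0.0908,0.178,0,0,0,0,-1],[-0.0908,0.178,0,0,0,0,-1],[-0.0908,0.178,0,0,0,0,-1],[0,0,0,0,0,0,-1],[0,0,0,0,0,0,-1]],
])

```text
time_s: 12.5
position: [0.4595, 0.0768, 0.0394]
tcp_rot: [[-0.391, 0.89, 0.234], [0.763, 0.455, -0.459], [-0.515, -0.001, -0.857]]
force: [0.7, 0.1, -1.3]
opening: 0.178
```

```bash
python3 - <<'E'
from h import *
np.set_printoptions(precision=4,suppress=True)
w,wi=snap("side","side4");t,ti=snap("top","top4");s=read_state();print(s["position"],s["tcp_rot"],s["joint_positions"],s["time_s"],s["opening"])
cv2.imwrite("pics/crop6.png",np.hstack([cv2.resize(wi[190:370,240:440],(400,360),interpolation=2),cv2.resize(ti[190:370,180:380],(400,360),interpolation=2)]))
E
```

```text
[0.4597 0.0764 0.0394] [[-0.3898  0.8908  0.2334]
 [ 0.7635  0.4543 -0.459 ]
 [-0.5149 -0.0007 -0.8573]] [ 14.6886  42.4812 116.5649 -67.8875  32.8945  49.8679] 12.6 0.18188257364431853
```

View pics/crop6.png

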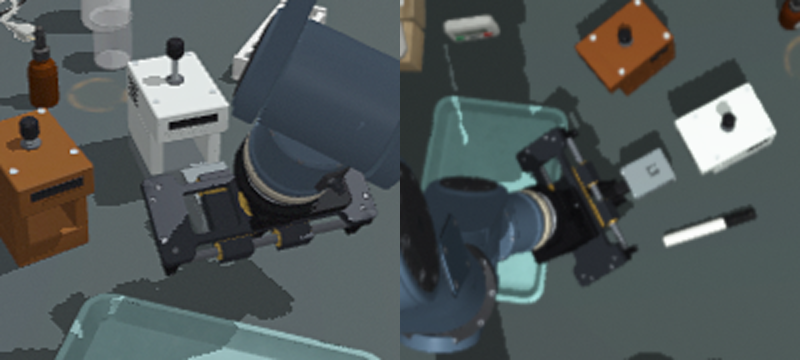

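The pack is out cleanly: the top view (right half) shows it at (645,175), clear of the white hood. I'll check joint ranges for the placing pose.

```bash
python3 - <<'E'
from kin import *
np.set_printoptions(precision=3,suppress=True)
d=np.array([.454,-.891,0]);z=.515*d-np.array([0,0,.857])
for p in([.4597,.0764,.1],[.45,.18,.1],[.442,.28,.1],[.442,.28,.0155]):
    q=ik(np.array(p),z);w=np.array(p)-.305*z;print(q,w)
from h import *
c,im=load("side0");hh=cv2.cvtColor(im,cv2.COLOR_BGR2HSV);m=cv2.inRange(hh,(80,50,90),(96,150,255))[330:,240:440]
print([onz(c,q,.02)[:2] for q in((246,418),(433,377),(285,340))])
ct,_=load("top0");print("tray corners proj side",[proj(c,onz(ct,q,.02)) for q in((203,238),(263,243),(246,341),(184,332))])
E
```

```text
[ 14.699  34.599 115.468 -56.539  37.114] [0.388 0.216 0.361]
[ 27.29   36.457 108.15  -45.933  45.804] [0.379 0.32  0.361]
[ 37.165  39.294  98.769 -38.366  54.777] [0.371 0.42  0.361]
[ 37.165  47.832  99.774 -43.41   47.55 ] [0.371 0.42  0.277]
[array([0.6  , 0.324]), array([0.319, 0.199]), array([0.578, 0.157])]
tray corners proj side [array([247.369, 412.045]), array([283.674, 334.782]), array([434.436, 372.65 ]), array([418.473, 464.731])]
```

Emit:
play_rows([
  [[0,0,0.2,0,0,0,-1],[0,0,0.4,0,0,0,-1],[0,0,0.4,0,0,0,-1],[0,0.2,0.2,0,0,0,-1],[-0.05,0.5,0,0,0,0,-1],[-0.05,0.5,0,0,0,0,-1],[-0.05,0.5,0,0,0,0,-1],[-0.05,0.5,0,0,0,0,-1],[-0.05,0.5,0,0,0,0,-1],[-0.05,0.5,0,0,0,0,-1],[-0.05,0.5,0,0,0,0,-1],[0,0.3,0,0,0,0,-1]],
])

```text
time_s: 13.8
position: [0.442, 0.2778, 0.0993]
tcp_rot: [[-0.39, 0.891, 0.234], [0.764, 0.455, -0.458], [-0.514, -0.001, -0.858]]
force: [-0.8, 0.7, -2.6]
opening: 0.182
```

Emit:
play_rows([
  [[0,0,0,0,0,0,-1],[0,0,-0.4,0,0,0,-1],[0,0,-0.4,0,0,0,-1],[0,0,-0.2,0,0,0,-1],[0,0,0,0,0,0,-1],[0,0,0,0,0,0,-1],[0,0,0,0,0,0,-1]],
])

```text
time_s: 14.5
position: [0.4425, 0.2765, 0.0501]
tcp_rot: [[-0.389, 0.891, 0.234], [0.764, 0.454, -0.458], [-0.515, 0.0, -0.857]]
force: [-0.0, 0.5, -0.4]
opening: 0.183
```

```bash
python3 - <<'E'
from h import *
np.set_printoptions(precision=4,suppress=True)
w,wi=snap("side","side5");s=read_state();print(s["position"],s["tcp_rot"],s["force"],s["time_s"],s["opening"])
cv2.imwrite("pics/crop7.png",cv2.resize(wi[310:480,220:450],(800,591),interpolation=2))
E
```

```text
[0.4426 0.2766 0.0502] [[-0.3893  0.8908  0.2343]
 [ 0.7639  0.4543 -0.4582]
 [-0.5147  0.0006 -0.8574]] [-0.0579 -0.426  -1.5247] 14.55 0.18005372869074102
```

View pics/crop7.png

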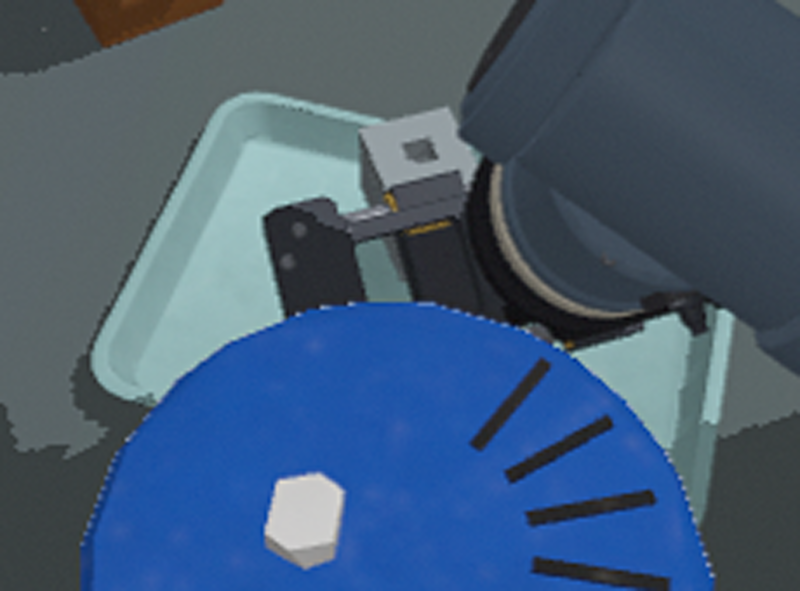

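The pack is held level over the tray floor, its top at crop (415,150). I'll lower it, with slow steps near contact.

Emit:
play_rows([
  [[0,0,-0.2,0,0,0,-1],[0,0,-0.2,0,0,0,-1],[0,0,-0.16,0,0,0,-1],[0,0,-0.06,0,0,0,-1],[0,0,0,0,0,0,-1],[0,0,-0.02,0,0,0,-1],[0,0,-0.02,0,0,0,-1],[0,0,0,0,0,0,-1]],
])

```text
time_s: 15.35
position: [0.4421, 0.2766, 0.0165]
tcp_rot: [[-0.39, 0.891, 0.234], [0.764, 0.455, -0.459], [-0.515, -0.001, -0.857]]
force: [-0.8, -0.9, -1.2]
opening: 0.185
```

Emit:
play_rows([
  [[0,0,-0.01,0,0,0,-1],[0,0,-0.01,0,0,0,-1],[0,0,0,0,0,0,-1],[0,0,0,0,0,0,-1]],
])

```text
time_s: 15.75
position: [0.442, 0.2766, 0.0154]
tcp_rot: [[-0.39, 0.891, 0.233], [0.763, 0.455, -0.459], [-0.515, -0.001, -0.857]]
force: [0.3, -0.1, -1.5]
opening: 0.18
```

Emit:
play_rows([
  [[0,0,-0.01,0,0,0,-1],[0,0,-0.01,0,0,0,-1],[0,0,0,0,0,0,-1],[0,0,0,0,0,0,-1]],
])

```text
time_s: 16.15
position: [0.4422, 0.2766, 0.015]
tcp_rot: [[-0.39, 0.891, 0.234], [0.763, 0.455, -0.459], [-0.515, -0.0, -0.857]]
force: [-1.0, 1.9, 6.1]
opening: 0.183
```

Contact came at z 0.015 with 6 N, where expected. I'll open partway and withdraw back along the fingers.

Emit:
play_rows([
  [[0,0,0.006,0,0,0,-0.6],[0,0,0,0,0,0,-0.5],[0,0,0,0,0,0,-0.4],[0,0,0,0,0,0,-0.2],[0,0,0,0,0,0,-0.2],[0,0,0,0,0,0,-0.2],[0,0,0,0,0,0,-0.2]],
])

```text
time_s: 16.85
position: [0.442, 0.2765, 0.0146]
tcp_rot: [[-0.39, 0.891, 0.233], [0.764, 0.455, -0.459], [-0.515, -0.001, -0.857]]
force: [0.3, 0.2, 0.6]
opening: 0.396
```

Emit:
play_rows([
  [[-0.023,0.046,0.086,0,0,0,-0.2],[-0.046,0.092,0.17,0,0,0,-0.2],[-0.07,0.138,0.257,0,0,0,-0.2],[-0.07,0.138,0.257,0,0,0,-0.2],[-0.07,0.138,0.257,0,0,0,-0.2],[-0.1,0,0.5,0,0,0,-0.2],[-0.3,-0.3,0.6,0,0,0,-0.2],[-0.3,-0.6,0.6,0,0,0,-0.2],[0,-0.9,0.2,0,0,0,-0.2],[0,-0.9,0.2,0,0,0,-0.2],[0,-0.9,0,0,0,0,-0.2],[0,-0.9,0,0,0,0,-0.2]],
])

```text
time_s: 18.05
position: [0.3933, 0.0785, 0.1726]
tcp_rot: [[-0.39, 0.89, 0.237], [0.763, 0.456, -0.458], [-0.515, 0.002, -0.857]]
force: [0.5, -0.5, 0.5]
opening: 0.403
```

```bash
python3 - <<'E'
from h import *
np.set_printoptions(precision=4,suppress=True)
w,wi=snap("side","side6");t,ti=snap("top","top6");s=read_state();print(s["position"],s["force"],s["time_s"],s["opening"])
a=wi[200:480,200:460];b=ti[180:370,160:400]
cv2.imwrite("pics/crop8.png",np.hstack([cv2.resize(a,(390,420),interpolation=2),cv2.resize(b,(410,420*1),interpolation=2)]))
E
```

```text
[0.3909 0.0748 0.1721] [-0.865   0.5299  0.0369] 18.15 0.39900925122147457
```

View pics/crop8.png

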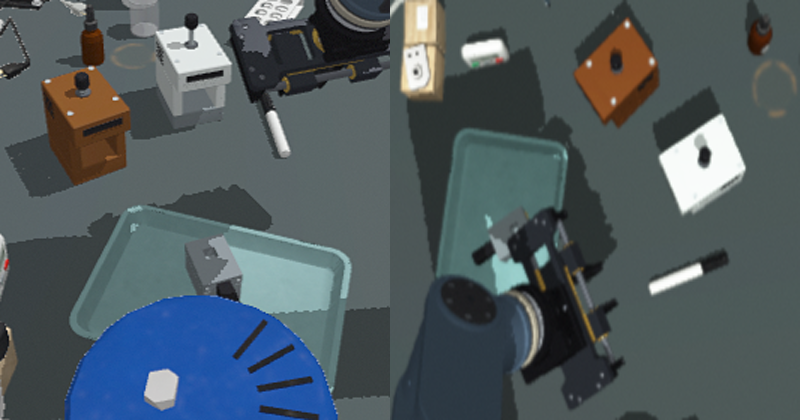

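```bash
python3 - <<'E'
from h import *
np.set_printoptions(precision=3,suppress=True)
_,a=load("top0");_,b=load("top6")
for n,(x,y,w,h) in dict(marker=(308,288,52,28),timer=(200,192,32,20),bottle=(366,185,20,22),beaker=(402,198,28,30)).items():
    A=cv2.cvtColor(a[y:y+h,x:x+w],6).astype(np.float32);B=cv2.cvtColor(b[y:y+h,x:x+w],6).astype(np.float32)
    print(n,cv2.phaseCorrelate(A,B),np.abs(A-B).mean())
c,_=load("side6")
S=lambda u,v:(200+u/1.5-.3,200+v/1.5-.3)
P=[onz(c,S(*p),.043) for p in((186,247),(226,236),(242,268),(198,283))];print(P,[np.linalg.norm(P[i]-P[i-1]) for i in range(4)])
hand_in()
E
```

```text
marker ((0.0010044696008151277, -0.009071304025958682), 0.9869232910650748) 0.53846157
timer ((-0.019988079903100697, 0.17777275884915866), 0.9555685717612505) 4.7359376
bottle ((-0.06599903189575684, 0.11690798531336277), 1.0237001051505408) 0.6409091
beaker ((0.08595108615537761, 0.012877459933909208), 0.9995928981569078) 0.61190474
[array([0.497, 0.221, 0.043]), array([0.456, 0.199, 0.043]), array([0.435, 0.24 , 0.043]), array([0.478, 0.267, 0.043])] [np.float64(0.04944285018332753), np.float64(0.047011168954119005), np.float64(0.0465882798215161), np.float64(0.05061374260000062)]
the job is handed in; nothing more can be done
```

I pulled the plunger up about 18 mm and drew the pack 110 mm straight out along the dock's axis before lifting it. I then lowered it onto the tray floor, released it, backed the arm off and handed in at about 18 s.

**Checks that passed:**
- **Plunger:** the side view showed the knob standing at about z = 0.148 m, which is fully raised.
- **Pull-out:** forces stayed near 1 N, with the grip steady at about 16 mm, the thickness of the handle.
- **Set-down:** contact came at the expected height with 6 N. The last pictures show the pack upright in the tray and the gripper clear of everything.
- **Bystanders:** beaker, bottle and marker moved less than 0.15 pixel in the top view. The timer read 0.18 pixel, with a brightness change that looks like the arm's shadow.

**What disagreed or deviated:**
- **Lean angle:** I leaned the fingers 31°, not about 40°, because joint 4 would have passed its limit. No contact with the hood showed in the force readings.
- **Pack flatness:** a last rough reading of the pack's top corners, assumed to lie 43 mm above the worktop, gave about 47–50 x 47–49 mm against the true 60 x 44. I picked the corners by eye from a small crop, so I trust the contact height and pictures more. It does mean the pack's flatness is not confirmed by measurement.

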